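# Unhook the sharpening stone from its holder

### The job

Take the long sharpening stone out of its bench holder and lay it gently in the low metal tray, flat, lengthways and the same side up as it was. One end of the stone is caught under the holder's steel keeper and the other stands behind a stop lip, so lift and tilt the lip end up until it clears, draw the stone out from under the keeper without forcing it, and leave the small loose stone where it lies.

Things in the scene. Friction and masses are not known exactly. Their poses are not given: they have to be found in the camera images.
- stone: The long two-layer sharpening stone (dark grey below, lighter grey above), a loose block 130 mm long (its x), 50 mm wide (its y), 24 mm thick, 0.3 to 0.5 kg. Origin: centre of its underside. It starts flat in the holder, its x along the holder's x; its -x end is under the keeper.
- holder: Fixed holder: wooden foot 200x90x8 mm (x,y,z), on it a wooden bed 34 mm wide, top at z=30 mm, where the stone lies. The stone's sides overhang the bed by 8 mm and are open to fingers from x=-54 to +56 mm, down to the foot. Steel cheeks 4 mm beside both stone ends. Origin: centre of the underside; x runs from keeper (robot's side) to stop lip, z up. May stand left or right of the robot, turned up to 20 degrees.
- keeper_edge (a point): Middle of the lower front edge of the holder's dark steel keeper plate, at holder x=-51, z=62 mm: 8 mm above the lying stone, overlapping its end by about 14 mm. The plate is 6 mm thick; back wall's inner face at x=-73 mm. With the stone's keeper end left low on the bed and its lip end tilted up about 16 degrees, the stone can be drawn some 30 mm along holder +x; then nothing is above it. Axes as the holder's.
- lip_top (a point): Middle of the top of the holder's dark steel stop lip, at holder x=72, z=50 mm (20 mm above the bed). The lip is 10 mm thick, inner face at x=67 mm, some 2 to 6 mm beyond the stone's end. Axes as the holder's.
- tray: Low rectangular bare metal tray fixed on the bench, 230 mm long (its x), 150 mm wide (its y), floor 3 mm thick, rim 18 mm high, inside 224 x 144 mm. Origin: centre of its underside, z up.
- slip_stone: Bystander: small loose sharpening stone of the same greys, 85 x 34 x 12 mm, lying on the bench between the holder and the tray. Origin: centre of its underside. Leave it where it is.
Things that resemble listed ones, but are neither listed nor needed, are in the scene too. What is shaped like the stone but green is not meant.

How it is judged:
By the outcome, as a careful person would: the job done as asked, in the order asked, and still so for the second after the job is handed in, with the robot touching nothing.
It also fails if it takes over 38 s, if anything falls off the work surface, if the arm or the gripper's body presses on something with over 40 N, if the wrist force passes 120 N, or if a joint passes its speed limit or range.

### The arm

A 6-joint arm with a two-finger parallel gripper is mounted at the origin on the work surface; the furniture and walls round the work are solid. World frame = base frame: x ahead of the robot, y to its left, z up, the work surface at z = 0. Lengths are in m, angles in rad, forces in N, time in s.
With the tool pointing down it reaches from about 0.375 to 0.75 m from the base axis. Payload 9 kg.
Tool frame: the origin (TCP) lies at the very end of the fingers, on their centre line; the grasp point (between the pads) lies robot.hold_point_z behind it (robot.hold_point_z is the distance from the TCP to the grasp point, in m); z points along the fingers, y is the line along which they close (so a half turn about z gives the same grasp; the last joint's range is limited). The gripper opens to 85 mm and grips with 20 to 120 N. Pads are 22 mm wide; open, the fingers measure 114 mm over their backs; the gripper's body (76 mm by 85 mm) begins 54 mm behind the grasp point. The pads swing forward as they close: fully open they stand 13 mm farther back than shut.
Start: joints at [-1.515, 0.104, 0.097, 1.564, 0, 1.353], TCP at [0.162, -0.578, 0.201] pointing down, gripper open.
Joint ranges: [-2.99, 2.99], [-0.84, 1.86], [-1.1, 1.16], [-1.84, 2.11], [-1.51, 1.56], [-3.14, 3.14]. Speed limits (rad/s): [2.22, 2.22, 2.57, 3.14, 3.14, 3.14].

### API

Orientations are given as a unit quaternion [x, y, z, w].
In Python, from workcell import get_obs, cams, job, robot gives the robot as it stands.
- The arm moves only by the shell command python3 -m creep 'ROWS' [FORCE]. ROWS is JSON, a list that holds one entry, the list of rows, each a list of 7 numbers: the turn, a rotation vector about the tool's x, y, z in rad, then the shift along the tool's x, y, z in cm, then the opening, from 0 (shut) to 1 (fully open). A call has 1 to 12 rows; each row is the pose to reach, as a shift and turn from the pose commanded when the call began, along the tool's axes at that moment; what a row does not reach only later rows make up. A row lasts 1/8 s, in which the tool goes at most 62.5 mm and 10.7 degrees, less where a joint would pass 70% of its speed; a pose out of reach is approached as far as the arm can. A call with a gripper value outside its range is refused whole. The fingers move at their own pace and stop on an object; FORCE is the grip in N (left out, the last holds). Time passes only in rows, so rows that repeat a pose let the fingers close. It gives the time, the measured TCP pose, the force, the opening and the grip force at its end, in the units of the state.
- get_obs(): the state, without advancing time (a new reading comes with each control period).
- cams.snapshot(name): name is "scene" or "top" or "wrist"; returns (picture, depth): 420x560x3 uint8, red, green, blue; 420x560 float32, m along the optical axis (not along the pixel's ray), 0 where there is no reading.
- cams.camera_model(name): a dict with "fx", "fy", "cx", "cy" (pixels), "k1" (the pictures are not rectified: a ray, as slopes to the right and down, at radius r is drawn at 1 + k1 r^2 times it, then the intrinsics apply), "extrinsics" (4x4, takes a point from camera to world coordinates). Camera axes: x right, y down, z forward; pixel columns grow to the right and rows downward; lengths in m; the calibration is good to about 2 mm. A picture is of the moment at which its call begins: read the wrist's pose just before it. camera_model takes no time and is no camera call; for the wrist camera it gives the pose at the moment of the call.
- job.finish_job(): hands the job in; it is judged then, once.
The state is a dict: "clock": time; "qpos": joint angles; "dq": joint speeds; "effort": joint torques, N m; "ee_pos": TCP position; "ee_rot": TCP orientation; "wrist_force": force on the tool from outside, world axes, zero at the start; "moment": the same for the moment, N m; "finger_gap": finger opening in m; "grip_force": force on a finger pad.
Only numpy, scipy, OpenCV 4.12 (cv2) and the standard library are available. Lean on these libraries where they do the work, as an engineer would, in place of code of your own. Each camera call takes 0.05 s, during which the arm holds its last target. There are 200 camera calls.

## Working session

There is one attempt and no reset: what is moved stays moved. The work goes in short steps, Python scripts to look and compute and a shell command to move; the robot and the scene stay as the last step left them, time stands still between calls to the robot, and variables do not carry over. Pictures are saved under pics/ and viewed, at most 10 in all, crops included, and the job is handed in when it is done.

```bash
mkdir -p pics; ls; python3 - <<'E'
from workcell import get_obs,cams,job,robot
import cv2,numpy as np
print(get_obs(),robot.hold_point_z)
for n in ["scene","top"]:
    p,d=cams.snapshot(n); cv2.imwrite(f"pics/{n}0.png",p[:,:,::-1]); np.savez(f"/tmp/{n}0.npz",p=p,d=d)
    print(n,cams.camera_model(n))
E
```

```text
pics
{'clock': 0.0, 'qpos': array([-1.51470626e+00,  1.04734518e-01,  9.64393003e-02,  1.56386508e+00,
       -5.16429714e-06,  1.35311403e+00]), 'dq': array([ 1.28345612e-03, -7.04802312e-04,  8.65890456e-04, -1.09808016e-03,
       -3.36444162e-06, -1.24982877e-03]), 'effort': array([-2.58396790e-05, -5.56933665e+01,  5.03644681e+01,  1.70198997e-02,
       -3.01618693e-04,  8.13786158e-06]), 'ee_pos': array([ 0.1622155 , -0.57726956,  0.20058522]), 'ee_rot': array([ 9.90645476e-01,  1.36459061e-01,  5.24679396e-05, -6.79966807e-04]), 'wrist_force': array([ 0.55885851,  1.25380453, -0.50895731]), 'moment': array([0.00953851, 0.02488942, 0.02277728]), 'grip_force': 0.0, 'finger_gap': 0.08551670648699317} 0.0187
scene {'fx': 437.94590529791884, 'fy': 437.94590529791884, 'cx': 282.93047067551475, 'cy': 209.9297093415795, 'k1': 0.024449839624476048, 'extrinsics': array([[-0.66123985, -0.30272175,  0.68638284, -0.07579286],
       [-0.75013508,  0.25743331, -0.60911858,  0.53677977],
       [ 0.00769563, -0.91765333, -0.39730737,  0.42252022],
       [ 0.        ,  0.        ,  0.        ,  1.        ]])}
top {'fx': 503.9439061730381, 'fy': 503.9439061730381, 'cx': 276.78645433626735, 'cy': 204.83892300982708, 'k1': -0.1725990370073654, 'extrinsics': array([[-1.81041667e-02, -9.75753936e-01,  2.18120369e-01,
         3.19714983e-01],
       [-9.99836090e-01,  1.77078164e-02, -3.77189769e-03,
        -1.04474516e-02],
       [-1.81991415e-04, -2.18152904e-01, -9.75914585e-01,
         9.55994540e-01],
       [ 0.00000000e+00,  0.00000000e+00,  0.00000000e+00,
         1.00000000e+00]])}
```

View pics/scene0.png

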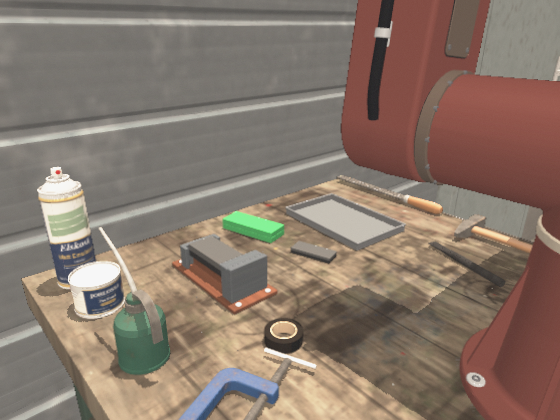

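View pics/top0.png

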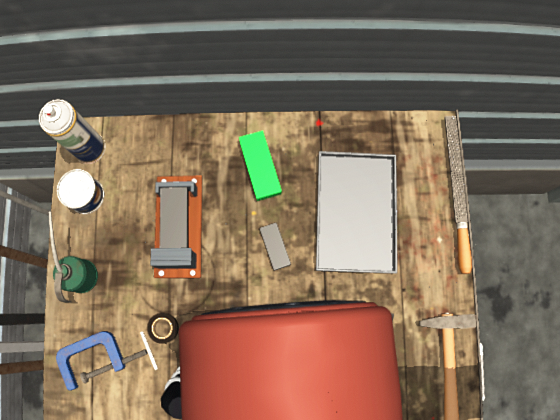

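The top view shows these candidates:
- **Holder:** on the orange foot at about (178,227), with the keeper at (172,257), the lip at (175,187) and the grey long stone between them at (174,217).
- **Green block:** at (260,165), not meant.
- **Slip stone:** at (275,246).
- **Tray:** at (357,212).

The stone meant is the grey one in the holder. I'll measure it and make one enlarged crop.

```bash
cat > h.py <<'E'
import numpy as np,cv2
from scipy.spatial.transform import Rotation as R
from workcell import get_obs,cams,job,robot
def cast(m,px,z):
    px=np.atleast_2d(px).astype(float)
    K=np.array([[m['fx'],0,m['cx']],[0,m['fy'],m['cy']],[0,0,1]])
    s=cv2.undistortPoints(px[:,None,:],K,np.array([m['k1'],0,0,0,0]))[:,0]
    E=m['extrinsics']; d=np.c_[s,np.ones(len(s))]@E[:3,:3].T; o=E[:3,3]
    return o+d*((z-o[2])/d[:,2])[:,None]
def blob(mask,seed):
    n,l=cv2.connectedComponents(mask.astype(np.uint8)); return l==l[seed[1],seed[0]]
def rect(m,mask,z):
    c=max(cv2.findContours(mask.astype(np.uint8),0,cv2.CHAIN_APPROX_NONE)[0],key=cv2.contourArea)[:,0]
    P=cast(m,c,z)[:,:2]*1000
    return cv2.minAreaRect(P.astype(np.float32))
E
python3 - <<'E'
from h import *
D=np.load('/tmp/top0.npz');p,d=D['p'],D['d'];m=cams.camera_model('top')
hsv=cv2.cvtColor(p,cv2.COLOR_RGB2HSV)
print([hsv[y,x].tolist() for x,y in [(158,240),(198,220),(174,217),(172,257),(275,246),(357,212)]])
H=hsv.astype(int)
foot=(H[...,0]<12)&(H[...,1]>150)
c=np.zeros_like(foot);c[165:290,140:215]=1
foot&=c; print('foot',foot.sum(),rect(m,foot,.008))
K=np.array([[m['fx'],0,m['cx']],[0,m['fy'],m['cy']],[0,0,1]])
grey=(H[...,1]<60)
for n,s,z in [('tray',(357,212),.018),('slip',(275,246),.012)]:
    b=blob(grey,s);print(n,b.sum(),rect(m,b,z))
crop=p[165:290,130:300];cv2.imwrite('pics/crop.png',cv2.resize(crop[:,:,::-1],None,fx=4.5,fy=4.5,interpolation=2))
E
```

```text
[[10, 183, 171], [10, 182, 206], [18, 32, 160], [84, 8, 156], [18, 31, 182], [19, 13, 218]]
foot 1688 ((494.8409118652344, 176.56112670898438), (89.36905670166016, 199.39588928222656), 89.93649291992188)
tray 9527 ((515.1878662109375, -166.88772583007812), (153.98394775390625, 235.04818725585938), 86.5086669921875)
slip 820 ((451.3797302246094, -8.77092170715332), (85.5330581665039, 34.403892517089844), 18.007259368896484)
```

View pics/crop.png

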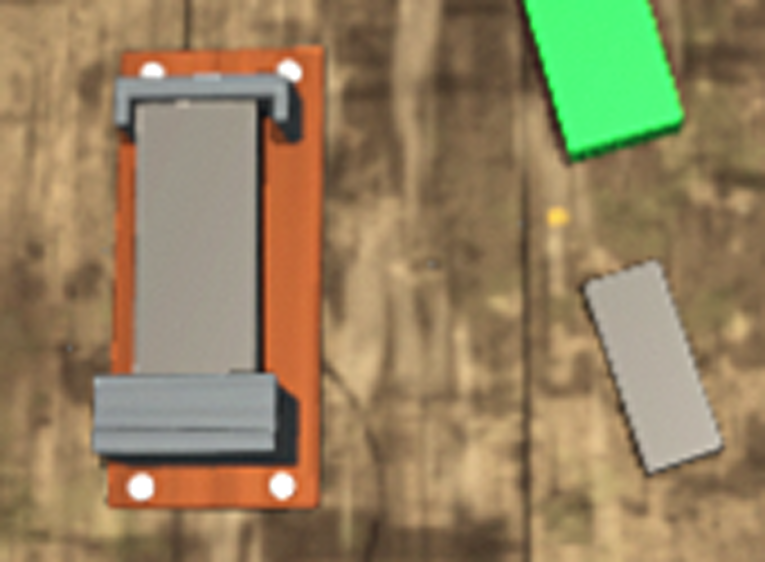

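The enlarged crop confirms it: the grey stone lies between the U-shaped lip (top) and the keeper plate (bottom). The slip stone and the green block are separate. I'll move over the tray first, taking a look on the way.

```bash
python3 -m creep '[[[0,0,-1.1,43.6,-30.4,-8,1],[0,0,-1.1,43.6,-30.4,-8,1],[0,0,-1.1,43.6,-30.4,-8,1],[0,0,-1.1,43.6,-30.4,-8,1],[0,0,-1.1,43.6,-30.4,-8,1],[0,0,-1.1,43.6,-30.4,-8,1],[0,0,-1.1,43.6,-30.4,-8,1],[0,0,-1.1,43.6,-30.4,-8,1],[0,0,-1.1,43.6,-30.4,-8,1],[0,0,-1.1,43.6,-30.4,-8,1],[0,0,-1.1,43.6,-30.4,-8,1],[0,0,-1.1,43.6,-30.4,-8,1]]]' 60
cat >> h.py <<'E'
def row(p,yaw,pitch=0):
    "row to bring TCP to p(mm), tool x at world yaw(deg) pointing down, tilted so world +x side rises by pitch(deg)"
    o=get_obs(); R0=R.from_quat(o['ee_rot'])
    T=R.from_euler('y',-pitch,degrees=True)*R.from_euler('z',yaw,degrees=True)*R.from_euler('x',180,degrees=True)
    return np.round(np.r_[(R0.inv()*T).as_rotvec(),R0.inv().apply(np.array(p)/1000-o['ee_pos'])*100],3)
E
python3 - <<'E'
from h import *
o=get_obs();print(o['qpos'],o['ee_pos'])
m=cams.camera_model('wrist');p,d=cams.snapshot('wrist');cv2.imwrite('pics/w1.png',p[:,:,::-1]);np.savez('/tmp/w1.npz',p=p,d=d)
np.save('/tmp/m1.npy',m,allow_pickle=True);print(m['extrinsics'].round(3))
print(row([495,176,230],180))
E
```

```text
clock: 1.6
ee_pos: [0.4992, -0.168, 0.2811]
ee_rot: [0.774, 0.634, -0.0, -0.0]
wrist_force: [-0.6, -0.1, 0.2]
finger_gap: 0.0855
grip_force: 0.0
[-5.73021104e-01 -8.40612218e-02  5.38865558e-02  1.70918999e+00
 -2.43282277e-04  1.19623947e+00] [ 0.49918914 -0.16795612  0.28107808]
[[ 0.98  -0.187 -0.064  0.516]
 [-0.197 -0.928 -0.316 -0.087]
 [-0.     0.322 -0.947  0.454]
 [ 0.     0.     0.     1.   ]]
[-0.    -0.    -1.769 33.639 -7.199  5.115]
```

View pics/w1.png

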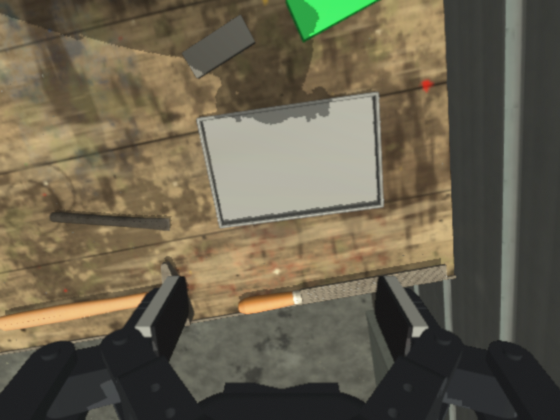

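The wrist view shows the tray with its rim corners at (199,119), (377,94), (383,206) and (221,226). Next I'll go above the holder with the tool at yaw 180.

```bash
python3 -m creep '[[[0,0,-0.187,3.4,-0.7,0.4,1],[0,0,-0.374,7,-1.4,1,1],[0,0,-0.56,11,-2.2,1.5,1],[0,0,-0.75,15,-3,2,1],[0,0,-0.93,19,-4,3,1],[0,0,-1.12,23,-5,4,1],[0,0,-1.31,27,-6,5,1],[0,0,-1.5,30,-7,5,1],[0,0,-1.68,33.6,-7.2,5.1,1],[0,0,-1.77,33.6,-7.2,5.1,1],[0,0,-1.77,33.6,-7.2,5.1,1]]]' 60
python3 - <<'E'
from h import *
m1=np.load('/tmp/m1.npy',allow_pickle=True).item()
P=cast(m1,[(199,119),(377,94),(383,206),(221,226)],.018)*1000
print(P.round(1),P.mean(0)); print(cv2.minAreaRect(P[:,:2].astype(np.float32)))
o=get_obs();print(o['qpos'],o['ee_pos'])
m=cams.camera_model('wrist');p,d=cams.snapshot('wrist');cv2.imwrite('pics/w2.png',p[:,:,::-1]);np.savez('/tmp/w2.npz',p=p,d=d)
np.save('/tmp/m2.npy',m,allow_pickle=True)
E
```

```text
clock: 3.02
ee_pos: [0.4949, 0.176, 0.2302]
ee_rot: [-0.0, 1.0, -0.0, -0.0]
wrist_force: [0.3, -0.1, -0.2]
finger_gap: 0.0855
grip_force: 0.0
[[ 408.3  -89.    18. ]
 [ 634.6 -103.7   18. ]
 [ 627.1 -252.1   18. ]
 [ 398.7 -236.6   18. ]] [ 517.16282296 -170.34850815   18.        ]
((517.715087890625, -170.48162841796875), (148.54306030273438, 228.94346618652344), 86.25382232666016)
[ 9.25679814e-02 -1.14676584e-01 -6.83685906e-02  1.61740189e+00
 -1.83767031e-04  9.16269537e-02] [0.49494138 0.17604279 0.23022067]
```

View pics/w2.png

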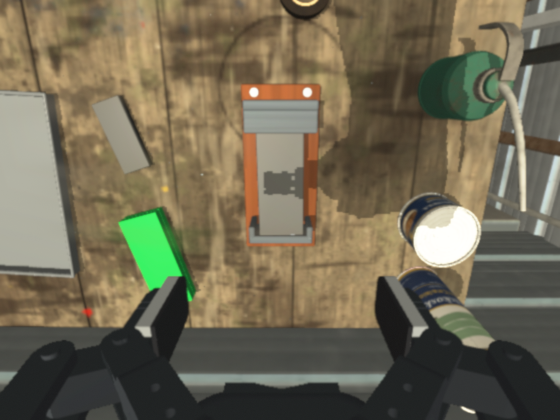

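The wrist view shows the holder: foot corners at about (242,85), (320,85) and (248,245), stone top between columns about 257 and 305, and the lip at rows about 236–243. I'll refine the stone edges with a mask.

```bash
python3 - <<'E'
from h import *
m=np.load('/tmp/m2.npy',allow_pickle=True).item();D=np.load('/tmp/w2.npz');p,d=D['p'],D['d']
H=cv2.cvtColor(p,cv2.COLOR_RGB2HSV).astype(int)
foot=(H[...,0]<13)&(H[...,1]>140);c=np.zeros_like(foot);c[75:255,235:330]=1
print('foot',rect(m,foot&c,.008))
for y in (142,205,222): print(y,p[y,248:316].mean(1).astype(int).tolist())
print(p[222:250,270].mean(1).astype(int).tolist())
print('keeper col',p[92:140,280].mean(1).astype(int).tolist())
E
```

```text
foot ((403.6086120605469, 174.2770233154297), (15.968913078308105, 88.62136840820312), 0.05149497836828232)
142 [128, 128, 126, 125, 124, 123, 123, 123, 136, 158, 162, 162, 161, 161, 161, 160, 161, 160, 160, 160, 160, 159, 159, 158, 158, 158, 158, 158, 157, 157, 158, 157, 156, 156, 156, 155, 155, 155, 155, 154, 154, 153, 153, 154, 154, 153, 153, 152, 152, 152, 152, 152, 152, 150, 140, 115, 89, 80, 78, 82, 95, 108, 108, 107, 106, 105, 107, 109]
205 [120, 119, 117, 116, 114, 113, 113, 113, 111, 110, 120, 139, 148, 148, 148, 147, 147, 147, 146, 146, 146, 146, 145, 145, 145, 145, 145, 145, 145, 145, 144, 145, 144, 144, 145, 144, 144, 144, 144, 144, 144, 145, 144, 144, 144, 144, 143, 144, 143, 143, 143, 144, 143, 141, 124, 93, 75, 72, 72, 75, 88, 102, 107, 106, 108, 108, 105, 97]
222 [117, 108, 88, 66, 59, 57, 56, 55, 58, 67, 82, 109, 136, 143, 143, 142, 143, 142, 142, 142, 141, 141, 141, 142, 141, 142, 141, 141, 141, 141, 141, 140, 141, 141, 141, 141, 140, 140, 141, 141, 141, 141, 141, 141, 140, 140, 140, 140, 140, 140, 140, 140, 139, 138, 125, 101, 82, 65, 61, 61, 59, 59, 62, 67, 72, 72, 71, 74]
[141, 141, 141, 141, 140, 140, 139, 138, 138, 138, 138, 138, 130, 106, 118, 138, 146, 147, 145, 142, 138, 126, 120, 119, 123, 130, 133, 132]
keeper col [118, 118, 118, 118, 118, 118, 115, 110, 122, 141, 153, 156, 155, 153, 149, 144, 137, 126, 130, 147, 155, 156, 154, 152, 150, 148, 149, 151, 153, 154, 155, 154, 154, 153, 151, 149, 148, 149, 150, 146, 136, 137, 150, 156, 157, 157, 157, 157]
```

```bash
python3 - <<'E'
from h import *
m=np.load('/tmp/m2.npy',allow_pickle=True).item()
print('stone',(cast(m,[(256.3,142),(302.8,142),(259.2,222),(302.7,222),(270,234.7)],.054)*1000).round(1))
print('lip',(cast(m,[(270,236),(270,243)],.05)*1000).round(1))
print('keeper',(cast(m,[(280,132.5)],.062)*1000).round(1),(cast(m,[(280,132.5)],.068)*1000).round(1))
print('foot',(cast(m,[(242,84.5),(320,84.5),(248,246),(315,246)],.008)*1000).round(1))
print(row([495,174.5,90],180),row([495,174.5,32],180))
E
```

```text
stone [[454.3 149.7  54. ]
 [454.3 198.2  54. ]
 [543.5 150.9  54. ]
 [543.5 200.1  54. ]
 [559.1 163.   54. ]]
lip [[562.4 162.8  50. ]
 [571.2 162.7  50. ]]
keeper [[443.8 174.5  62. ]] [[443.3 174.5  68. ]]
foot [[396.2 131.7   8. ]
 [396.1 219.1   8. ]
 [594.5 132.2   8. ]
 [594.4 220.2   8. ]]
[-0.0000e+00 -0.0000e+00 -1.0000e-03 -3.0000e-03 -1.3100e-01  1.4027e+01] [-0.0000e+00 -0.0000e+00 -1.0000e-03 -4.0000e-03 -1.3000e-01  1.9827e+01]
```

The stone centre is at about (494,175) with yaw ~0.7°. The holder origin is at (495,176) with yaw ~0. Descending with the gripper open, then closing.

```bash
python3 -m creep '[[[0,0,-0.01,-0.2,-0.1,4,1],[0,0,-0.01,-0.2,-0.1,8,1],[0,0,-0.01,-0.2,-0.1,12,1],[0,0,-0.01,-0.2,-0.1,15,1],[0,0,-0.01,-0.2,-0.1,17,1],[0,0,-0.01,-0.2,-0.1,18.5,1],[0,0,-0.01,-0.2,-0.1,19.3,1],[0,0,-0.01,-0.2,-0.1,19.8,1],[0,0,-0.01,-0.2,-0.1,19.8,1]]]' 60
python3 -m creep '[[[0,0,0,0,0,0,0.75],[0,0,0,0,0,0,0.65],[0,0,0,0,0,0,0.58],[0,0,0,0,0,0,0.54],[0,0,0,0,0,0,0.3],[0,0,0,0,0,0,0.3],[0,0,0,0,0,0,0.3],[0,0,0,0,0,0,0.3]]]' 60
python3 - <<'E'
from h import *
o=get_obs();print(o['ee_pos'],o['finger_gap'],o['grip_force'],o['wrist_force'],o['moment'])
p,d=cams.snapshot('scene');cv2.imwrite('pics/s3.png',cv2.resize(p[180:340,130:330,::-1],None,fx=3.5,fy=3.5,interpolation=2))
E
```

```text
clock: 4.2
ee_pos: [0.4972, 0.1755, 0.0326]
ee_rot: [-0.006, 1.0, -0.0, 0.0]
wrist_force: [0.2, -0.5, 0.8]
finger_gap: 0.0855
grip_force: 0.0
clock: 5.2
ee_pos: [0.497, 0.1755, 0.0323]
ee_rot: [-0.006, 1.0, -0.0, 0.0]
wrist_force: [0.1, -0.1, -0.7]
finger_gap: 0.0256
grip_force: 0.0
[0.49697986 0.17545888 0.03234625] 0.025551966720458865 0.0 [ 0.12453775 -0.09749384 -0.68493133] [-0.0206924   0.01159869 -0.01528879]
```

View pics/s3.png

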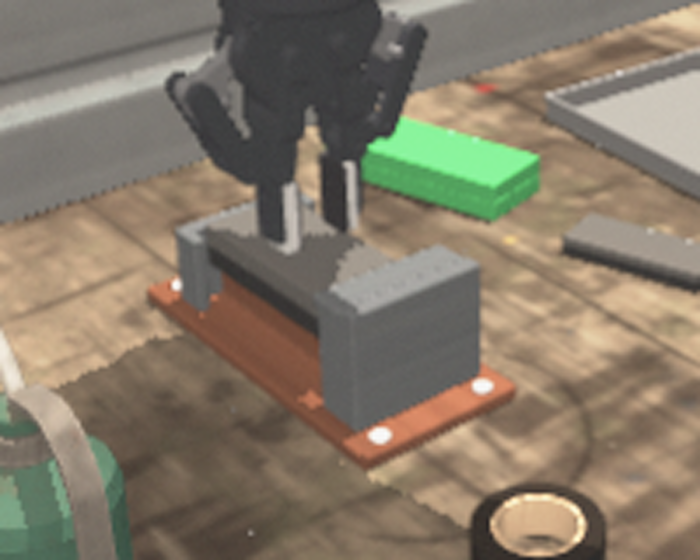

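The fingers closed to 26 mm without gripping: the tips, at crop pixel (290,250), are above the stone's top. I'll measure the real tip height.

```bash
python3 - <<'E'
from h import *
m=cams.camera_model('scene')
px=[(212.9,251.4),(231,246)]
o=m['extrinsics'][:3,3]
for q,y in zip(px,(.188,.163)):
    a=cast(m,[q],0.0)[0]; t=(y-o[1])/(a[1]-o[1]); print(q,(o+t*(a-o)).round(4))
p,d=cams.snapshot('scene');print(d[249:256,212:216].round(3))
E=np.linalg.inv(m['extrinsics'])
for P in ([.497,.188,.0323],[.497,.188,.055],[.497,.188,.065]):
    c=E[:3,:3]@P+E[:3,3]; print(P,m['fx']*c[0]/c[2]+m['cx'],m['fy']*c[1]/c[2]+m['cy'],c[2])
E
```

```text
(212.9, 251.4) [0.4969 0.188  0.0584]
(231, 246) [0.4784 0.163  0.0677]
[[0.737 0.734 0.738 0.737]
 [0.734 0.737 0.738 0.737]
 [0.736 0.737 0.758 0.758]
 [0.755 0.755 0.756 0.757]
 [0.753 0.753 0.752 0.751]
 [0.751 0.747 0.75  0.749]
 [0.747 0.746 0.747 0.747]]
[0.497, 0.188, 0.0323] 213.76768074166506 264.5706883687733 0.760640801326848
[0.497, 0.188, 0.055] 213.0395679160984 253.08894123311936 0.7516219240650266
[0.497, 0.188, 0.065] 212.7132395911985 247.94300892958324 0.7476488503814047
```

```bash
python3 - <<'E'
from h import *
def pts(m,d,us):
    K=np.array([[m['fx'],0,m['cx']],[0,m['fy'],m['cy']],[0,0,1]])
    s=cv2.undistortPoints(np.array(us,float)[:,None,:],K,np.array([m['k1'],0,0,0,0]))[:,0]
    z=np.array([d[int(v),int(u)] for u,v in us]); return (np.c_[s,np.ones(len(s))]*z[:,None])@m['extrinsics'][:3,:3].T+m['extrinsics'][:3,3]
m=np.load('/tmp/m2.npy',allow_pickle=True).item();D=np.load('/tmp/w2.npz')
v,u=np.mgrid[270:345,130:430:1]; us=np.c_[u.ravel(),v.ravel()]; P=pts(m,D['d'],us)
k=(P[:,2]>.15)&(P[:,2]<.45); Q=P[k]; print('open TCP z .2302; lowest finger pts',np.sort(Q[:,2])[[0,20,100]],Q[Q[:,2].argsort()[:3]])
m=cams.camera_model('wrist');p,d=cams.snapshot('wrist');cv2.imwrite('pics/w4.png',p[:,:,::-1])
v,u=np.mgrid[200:400:1,150:430:1]; us=np.c_[u.ravel(),v.ravel()]; P=pts(m,d,us)
m2=cams.camera_model('scene');p2,d2=cams.snapshot('scene')
v,u=np.mgrid[200:275,170:270]; Q=pts(m2,d2,np.c_[u.ravel(),v.ravel()])
k=(abs(Q[:,0]-.497)<.02)&(abs(Q[:,1]-.175)<.02)
print('scene pts over stone',np.percentile(Q[k,2],[0,2,10,20,30,40,50,70]))
E
```

```text
open TCP z .2302; lowest finger pts [0.27267212 0.27386239 0.27551353] [[0.50181129 0.13257081 0.27267212]
 [0.49104814 0.21853484 0.27281277]
 [0.49991885 0.21842715 0.27294285]]
scene pts over stone [0.00683129 0.01652079 0.0542519  0.05502433 0.0674686  0.08157568
 0.09582619 0.12265686]
```

View pics/w4.png

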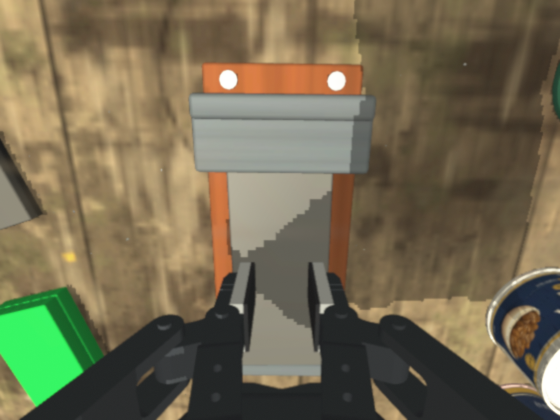

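The wrist view shows the two tips at about (245,265) and (318,265), hovering over the stone. Both cameras put the tips 26–30 mm behind the reported TCP (42 mm when open), so I trust that measurement. I'll reopen and go 3 cm lower before gripping.

```bash
python3 -m creep '[[[0,0,0,0,0,0,1],[0,0,0,0,0,0,1],[0,0,0,0,0,0,1],[0,0,0,0,0,0,1],[0,0,0,0,0,0,1],[0,0,0,0,0,0.8,1],[0,0,0,0,0,1.6,1],[0,0,0,0,0,2.4,1],[0,0,0,0,0,3,1],[0,0,0,0,0,3,1]]]' 60
python3 - <<'E'
from h import *
D=np.load('/tmp/w2.npz');m=np.load('/tmp/m2.npy',allow_pickle=True).item();c=m['extrinsics']
print('w2 depth stone,bench',D['d'][150,280],D['d'][100,180],'cam z',c[2,3],c[2,2])
for (u,v) in [(280,150),(180,100)]:
    a=cast(m,[(u,v)],0)[0]; e=(np.linalg.inv(c)@np.r_[a,1])[2]; print('z from depth',c[2,3]*(1-D['d'][v,u]/e))
E
python3 -m creep '[[[0,0,0,0,0,0,0.75],[0,0,0,0,0,0,0.65],[0,0,0,0,0,0,0.6],[0,0,0,0,0,0,0.55],[0,0,0,0,0,0,0.5],[0,0,0,0,0,0,0.4],[0,0,0,0,0,0,0.4],[0,0,0,0,0,0,0.4]]]' 60
```

```text
clock: 6.65
ee_pos: [0.4965, 0.1754, 0.0017]
ee_rot: [-0.006, 1.0, -0.0, -0.001]
wrist_force: [-1.0, -0.1, 0.2]
finger_gap: 0.0856
grip_force: 0.0
w2 depth stone,bench 0.34491876 0.38062626 cam z 0.4029066860372398 -0.9465889976893708
z from depth 0.05560377948045201
z from depth 0.0009018661753652403
clock: 7.65
ee_pos: [0.4974, 0.1754, 0.003]
ee_rot: [-0.006, 1.0, -0.0, 0.0]
wrist_force: [-1.3, -1.3, 6.2]
finger_gap: 0.0488
grip_force: 63.6
```

Gripped: gap 48.8 mm at 64 N. Next I'll tilt the lip end up about the keeper-end bottom edge, starting with 8°.

```bash
python3 -m creep '[[[0,-0.017,0,-0.05,0,-0.15,0.4],[0,-0.035,0,-0.11,0,-0.29,0.4],[0,-0.052,0,-0.16,0,-0.41,0.4],[0,-0.07,0,-0.22,0,-0.53,0.4],[0,-0.087,0,-0.28,0,-0.65,0.4],[0,-0.105,0,-0.34,0,-0.78,0.4],[0,-0.122,0,-0.4,0,-0.9,0.4],[0,-0.14,0,-0.46,0,-1.02,0.4],[0,-0.14,0,-0.46,0,-1.02,0.4]]]' 60
python3 - <<'E'
from h import *
o=get_obs();print(o['ee_pos'],o['wrist_force'],o['moment'],R.from_quat(o['ee_rot']).as_matrix()[:,2])
p,d=cams.snapshot('scene');cv2.imwrite('pics/s5.png',cv2.resize(p[180:340,130:330,::-1],None,fx=3.5,fy=3.5,interpolation=2))
E
```

```text
clock: 8.78
ee_pos: [0.5015, 0.1756, 0.0127]
ee_rot: [-0.006, 0.998, 0.0, 0.07]
wrist_force: [-0.9, 0.4, -3.1]
finger_gap: 0.0488
grip_force: 62.7
[0.50149303 0.17559806 0.01265308] [-0.87550981  0.40049138 -3.13096943] [0.05808417 0.34827914 0.02253435] [ 0.1402903   0.00175898 -0.99010885]
```

View pics/s5.png

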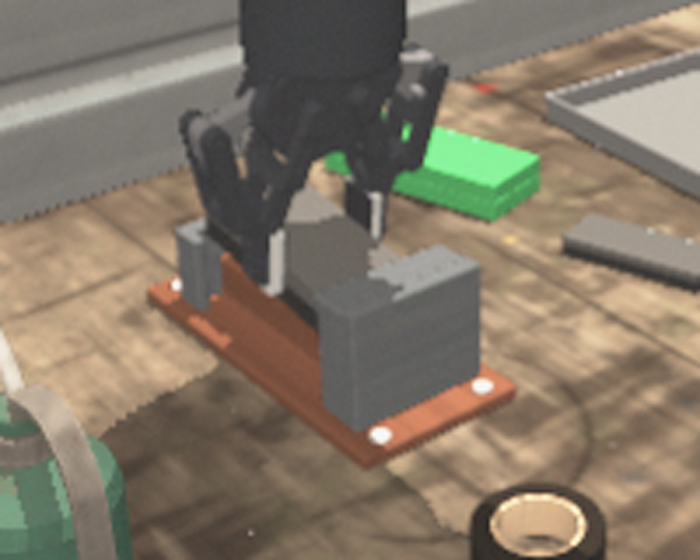

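The lip end is rising and forces are only about the stone's weight. Continuing to 16.5° with a small shift toward +x.

```bash
python3 -m creep '[[[0,-0.018,0,-0.08,0,-0.12,0.4],[0,-0.035,0,-0.16,0,-0.23,0.4],[0,-0.052,0,-0.24,0,-0.35,0.4],[0,-0.07,0,-0.32,0,-0.46,0.4],[0,-0.087,0,-0.41,0,-0.58,0.4],[0,-0.105,0,-0.49,0,-0.69,0.4],[0,-0.127,0,-0.63,0,-0.83,0.4],[0,-0.148,0,-0.77,0,-0.97,0.4],[0,-0.148,0,-0.77,0,-0.97,0.4]]]' 60
python3 - <<'E'
from h import *
o=get_obs();print(o['ee_pos'],o['wrist_force'],o['moment'],R.from_quat(o['ee_rot']).as_matrix()[:,[0,2]])
p,d=cams.snapshot('scene');cv2.imwrite('pics/s6.png',cv2.resize(p[180:340,130:330,::-1],None,fx=3.5,fy=3.5,interpolation=2))
E
```

```text
clock: 9.95
ee_pos: [0.5079, 0.1757, 0.0234]
ee_rot: [-0.006, 0.99, 0.001, 0.144]
wrist_force: [-0.1, 0.2, -2.8]
finger_gap: 0.0488
grip_force: 62.7
[0.50785666 0.17567941 0.02344925] [-0.0816117   0.21862991 -2.78082757] [ 0.00570263  0.44056179 -0.01763312] [[-0.95842124  0.28509092]
 [-0.01181408  0.00351105]
 [-0.28511253 -0.95849405]]
```

View pics/s6.png

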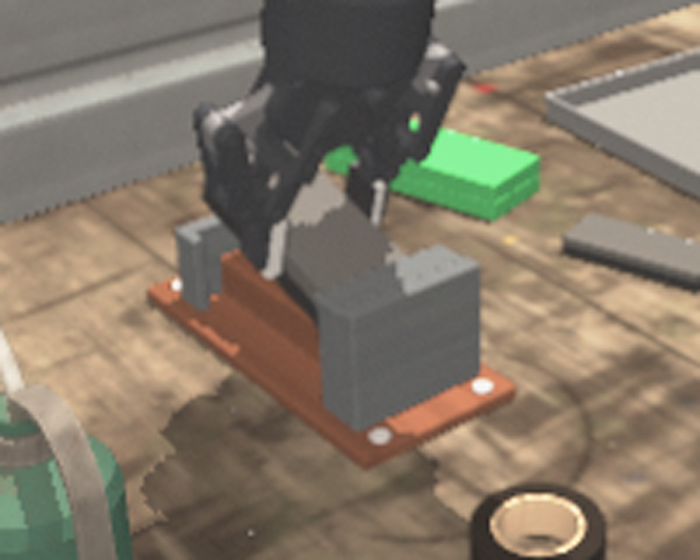

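The stone is tilted about 16.5° and the lip end is well above the lip; forces are small. Drawing 34 mm along +x.

```bash
python3 -m creep '[[[0,0,0,-0.3,0,0.09,0.4],[0,0,0,-0.6,0,0.18,0.4],[0,0,0,-0.95,0,0.28,0.4],[0,0,0,-1.3,0,0.38,0.4],[0,0,0,-1.65,0,0.49,0.4],[0,0,0,-2,0,0.59,0.4],[0,0,0,-2.35,0,0.7,0.4],[0,0,0,-2.7,0,0.8,0.4],[0,0,0,-3,0,0.89,0.4],[0,0,0,-3.26,0,0.97,0.4],[0,0,0,-3.26,0,0.97,0.4]]]' 60
python3 - <<'E'
from h import *
o=get_obs();print(o['ee_pos'],o['wrist_force'],o['moment'])
p,d=cams.snapshot('top');cv2.imwrite('pics/t7.png',cv2.resize(p[130:300,110:300,::-1],None,fx=3.5,fy=3.5,interpolation=2))
e=o['ee_pos']*1000; print(row(e+[0,0,90],180.7,16.5), row([530,175,110],180.7,0))
E
```

```text
clock: 11.38
ee_pos: [0.5422, 0.176, 0.0234]
ee_rot: [-0.006, 0.99, 0.001, 0.144]
wrist_force: [0.6, -0.4, -2.0]
finger_gap: 0.049
grip_force: 62.7
[0.54222235 0.17599377 0.02335652] [ 0.620113   -0.42990834 -1.96569498] [0.04909557 0.35014335 0.02608956]
[ 3.000e-03  0.000e+00 -1.000e-03 -2.569e+00 -1.000e-03 -8.627e+00] [-0.     0.288 -0.    -1.301 -0.085 -8.653]
```

View pics/t7.png

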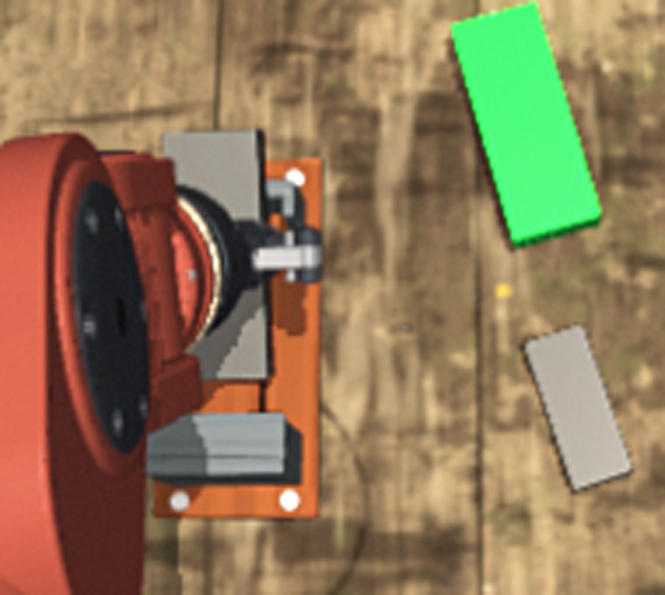

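The stone's keeper end (crop row 380) is clear of the keeper edge (row 412), with nothing above it. Lifting straight up, then levelling.

```bash
python3 -m creep '[[[0,0,0,-0.3,0,-1,0.4],[0,0,0,-0.75,0,-2.5,0.4],[0,0,0,-1.2,0,-4,0.4],[0,0,0,-1.65,0,-5.5,0.4],[0,0,0,-2.1,0,-7,0.4],[0,0,0,-2.57,0,-8.6,0.4],[0,0.06,0,-2.3,0,-8.6,0.4],[0,0.12,0,-2,0,-8.6,0.4],[0,0.18,0,-1.8,0,-8.6,0.4],[0,0.24,0,-1.5,0,-8.6,0.4],[0,0.288,0,-1.3,-0.05,-8.6,0.4],[0,0.288,0,-1.3,-0.05,-8.6,0.4]]]' 60
python3 - <<'E'
from h import *
o=get_obs();print(o['wrist_force'],o['moment'],o['qpos'])
print(row([517,-170,110],176.3))
E
```

```text
clock: 12.92
ee_pos: [0.5306, 0.1752, 0.1095]
ee_rot: [-0.006, 1.0, -0.0, -0.0]
wrist_force: [0.2, -0.3, -3.0]
finger_gap: 0.0487
grip_force: 62.6
[ 0.20335147 -0.31637407 -2.95028232] [ 0.02653705 -0.07912754  0.03714756] [ 8.49943995e-02 -1.86645770e-02 -1.95386857e-01  1.39427830e+00
 -1.82983767e-04  7.31615083e-02]
[ -0.     -0.      0.076   1.764 -34.503  -0.047]
```

```bash
python3 -m creep '[[[0,0,0.008,0.1,-2,0,0.4],[0,0,0.015,0.3,-5.5,0,0.4],[0,0,0.023,0.5,-9.5,0,0.4],[0,0,0.03,0.7,-13.5,0,0.4],[0,0,0.038,0.9,-17.5,0,0.4],[0,0,0.046,1.1,-21.5,0,0.4],[0,0,0.054,1.3,-25.5,0,0.4],[0,0,0.062,1.4,-29,0,0.4],[0,0,0.07,1.5,-32,0,0.4],[0,0,0.076,1.5,-34,0,0.4],[0,0,0.076,1.5,-34.4,0,0.4],[0,0,0.076,1.5,-34.4,0,0.4]]]' 60
python3 - <<'E'
from h import *
o=get_obs();print(o['wrist_force'],o['moment'],o['qpos'])
p,d=cams.snapshot('scene');cv2.imwrite('pics/s8.png',cv2.resize(p[130:290,210:430,::-1],None,fx=3.5,fy=3.5,interpolation=2))
print(row([519,-169,-24],176.3))
E
```

```text
clock: 14.42
ee_pos: [0.519, -0.1685, 0.1094]
ee_rot: [0.032, 0.999, 0.0, 0.0]
wrist_force: [-0.1, 0.2, -3.3]
finger_gap: 0.0482
grip_force: 62.8
[-0.07355234  0.19854434 -3.32128555] [ 0.07069879 -0.02221804  0.00302008] [-5.53795744e-01 -5.92907667e-02 -2.35057444e-01  1.39494517e+00
  1.49388816e-04 -4.90105711e-01]
[ 0.0000e+00  0.0000e+00  1.0000e-03  3.0000e-03 -9.1000e-02  1.3346e+01]
```

View pics/s8.png

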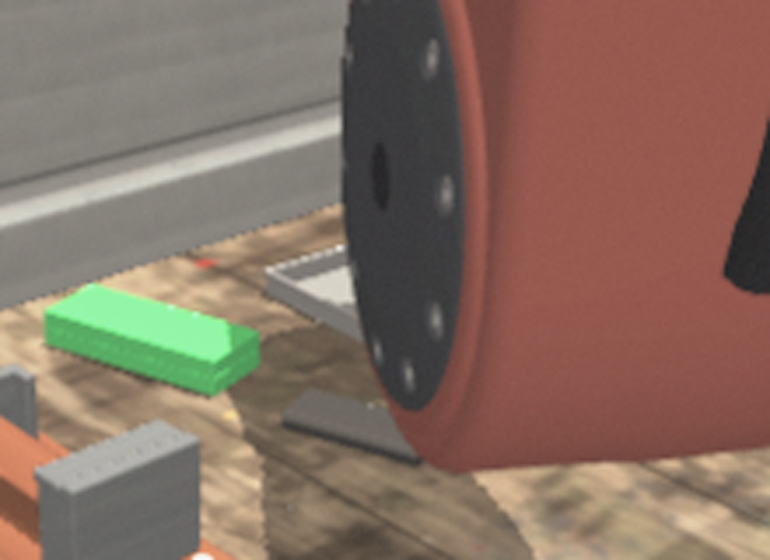

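The arm hides the stone in this view. That was my 11th picture, one over the limit, so from here I'll use numbers only. I'll check the stone's height and attitude from wrist depth.

```bash
cat >> h.py <<'E'
def cloud(name):
    m=cams.camera_model(name);p,d=cams.snapshot(name)
    K=np.array([[m['fx'],0,m['cx']],[0,m['fy'],m['cy']],[0,0,1]])
    v,u=np.mgrid[0:420,0:560];us=np.c_[u.ravel(),v.ravel()].astype(float)
    s=cv2.undistortPoints(us[:,None,:],K,np.array([m['k1'],0,0,0,0]))[:,0];z=d.ravel()
    P=(np.c_[s,np.ones(len(s))]*z[:,None])@m['extrinsics'][:3,:3].T+m['extrinsics'][:3,3]
    return P[z>0]*1000
E
python3 - <<'E'
from h import *
P=cloud('wrist');e=get_obs()['ee_pos']*1000
k=(abs(P[:,0]-e[0])<80)&(abs(P[:,1]-e[1])<20)&(P[:,2]>145)&(P[:,2]<175);Q=P[k]
for a in range(-80,80,10):
    s=Q[(Q[:,0]-e[0]>=a)&(Q[:,0]-e[0]<a+10)]
    if len(s)>20: print(a,len(s),np.median(s[:,2]).round(1))
T=P[(abs(P[:,0]-420)<30)&(abs(P[:,1]+169)<50)&(P[:,2]<30)];print('tray floor',np.median(T[:,2]) if len(T) else None)
print(Q[:,0].min(),Q[:,0].max(),Q[:,1].min(),Q[:,1].max())
E
```

```text
-70 2893 160.4
-60 2756 160.6
-50 2555 160.6
-40 2376 160.6
-30 2184 160.5
-20 2066 160.6
-10 1911 160.6
0 1772 160.6
10 1661 160.6
20 1553 160.6
30 1441 160.6
40 732 160.4
tray floor 3.1245553043363072
449.6828534279211 566.997316719573 -187.96629689393305 -147.970810725878
```

Level, with the underside at about 136 mm. Lowering to a few mm above the floor, then gently on.

```bash
python3 -m creep '[[[0,0,0,0,-0.05,2,0.4],[0,0,0,0,-0.05,4.5,0.4],[0,0,0,0,-0.05,7,0.4],[0,0,0,0,-0.05,9,0.4],[0,0,0,0,-0.05,10.5,0.4],[0,0,0,0,-0.05,11.7,0.4],[0,0,0,0,-0.05,12.4,0.4],[0,0,0,0,-0.05,12.8,0.4],[0,0,0,0,-0.05,12.9,0.4],[0,0,0,0,-0.05,12.9,0.4]]]' 60
python3 -m creep '[[[0,0,0,0,0,0.06,0.4],[0,0,0,0,0,0.12,0.4],[0,0,0,0,0,0.18,0.4],[0,0,0,0,0,0.24,0.4],[0,0,0,0,0,0.24,0.4],[0,0,0,0,0,0.24,0.4]]]' 60
```

```text
clock: 15.78
ee_pos: [0.5193, -0.1695, -0.0192]
ee_rot: [0.032, 0.999, -0.0, 0.0]
wrist_force: [0.4, -0.3, -3.2]
finger_gap: 0.0489
grip_force: 62.9
clock: 16.52
ee_pos: [0.5191, -0.1693, -0.022]
ee_rot: [0.032, 0.999, -0.0, 0.0]
wrist_force: [-0.3, 0.1, -3.3]
finger_gap: 0.0486
grip_force: 62.9
```

```bash
python3 -m creep '[[[0,0,0,0,0,0.04,0.4],[0,0,0,0,0,0.08,0.4],[0,0,0,0,0,0.12,0.4],[0,0,0,0,0,0.12,0.4]]]' 60;  python3 -m creep '[[[0,0,0,0,0,0.03,0.4],[0,0,0,0,0,0.06,0.4],[0,0,0,0,0,0.06,0.4]]]' 60
```

```text
clock: 17.02
ee_pos: [0.519, -0.1693, -0.0233]
ee_rot: [0.032, 0.999, -0.0, -0.0]
wrist_force: [-0.3, -0.0, -3.3]
finger_gap: 0.049
grip_force: 62.9
clock: 17.4
ee_pos: [0.519, -0.1693, -0.0238]
ee_rot: [0.032, 0.999, -0.0, -0.0]
wrist_force: [0.2, 0.4, -3.7]
finger_gap: 0.0488
grip_force: 62.9
```

```bash
python3 -m creep '[[[0,0,0,0,0,0.03,0.4],[0,0,0,0,0,0.06,0.4],[0,0,0,0,0,0.06,0.4]]]' 60; python3 - <<'E'
from h import *
P=cloud('wrist');e=get_obs()['ee_pos']*1000
Q=P[(abs(P[:,0]-490)<25)&(abs(P[:,1]-e[1])<15)&(P[:,2]<50)];print('top',np.median(Q[:,2]))
T=P[(abs(P[:,0]-425)<15)&(abs(P[:,1]+169)<50)&(P[:,2]<30)];print('floor',np.median(T[:,2]) if len(T) else None)
E
```

```text
clock: 17.77
ee_pos: [0.5191, -0.1693, -0.024]
ee_rot: [0.032, 0.999, -0.0, 0.0]
wrist_force: [-3.7, 2.4, 5.2]
finger_gap: 0.0486
grip_force: 63.8
top 27.18074128899853
floor 3.170667119036852
```

Contact: the wrist force flipped to +5 N, the top is at 27 mm and the floor at 3 mm. Releasing and rising.

```bash
python3 -m creep '[[[0,0,0,0,0,0,0.6],[0,0,0,0,0,0,0.65],[0,0,0,0,0,0,0.72],[0,0,0,0,0,0,0.8],[0,0,0,0,0,0,0.8],[0,0,0,0,0,-1,0.8],[0,0,0,0,0,-2.5,0.8],[0,0,0,0,0,-5,0.8],[0,0,0,0,0,-9,0.8],[0,0,0,0,0,-14,0.8],[0,0,0,0,0,-19,0.8],[0,0,0,0,0,-23,0.8]]]' 60
python3 - <<'E'
from h import *
m=cams.camera_model('wrist');P=cloud('wrist')
k=(P[:,2]>20)&(P[:,2]<34)&(abs(P[:,0]-517)<90)&(abs(P[:,1]+169)<55);Q=P[k]
print('stone top',len(Q),np.median(Q[:,2]),cv2.minAreaRect(Q[:,:2].astype(np.float32)))
for a in range(450,590,20):
    s=Q[abs(Q[:,0]-a)<8]; print(a,len(s),np.median(s[:,2]).round(1) if len(s) else 0)
p,d=cams.snapshot('top');mt=cams.camera_model('top');H=cv2.cvtColor(p,cv2.COLOR_RGB2HSV)
b=blob(H[...,1]<60,(275,246));print('slip',b.sum(),rect(mt,b,.012))
E
```

```text
clock: 19.32
ee_pos: [0.5194, -0.1695, 0.2094]
ee_rot: [0.032, 0.999, -0.001, 0.001]
wrist_force: [0.2, -0.6, -0.8]
finger_gap: 0.0681
grip_force: 0.0
stone top 5279 27.14738757844193 ((516.3029174804688, -169.04859924316406), (50.04548263549805, 129.97879028320312), 86.56603240966797)
450 332 27.1
470 731 27.2
490 698 27.1
510 654 27.2
530 627 27.2
550 596 27.1
570 558 27.2
slip 154195 ((569.36962890625, -74.896484375), (1232.3411865234375, 906.55419921875), 89.55747985839844)
```

The stone lies flat in the tray, centred and aligned to within 0.5°. The arm passed well above the slip stone. Handing in.

```bash
python3 -c "
from workcell import job
print(job.finish_job())"
```

```text
the job is handed in; nothing more can be done
None
```

The long stone lies flat, lengthways and same side up near the middle of the tray, set down at about 5 N, and was handed in after about 19.5 s of robot time. I viewed 11 pictures instead of the allowed 10, and did not re-measure the slip stone at the end, though the arm passed well above it.

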